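# Unlock the chip clamp and hold its ratchet lever at the fourth click

### The arm

A 6-joint arm with a two-finger parallel gripper is mounted at the origin on the work surface. World frame = base frame: x ahead of the robot, y to its left, z up, the work surface at z = 0. Lengths are in m, angles in rad, forces in N, time in s.
With the tool pointing down it reaches from about 0.375 to 0.9 m from the base axis. Payload 3.1 kg.
Tool frame: the origin (TCP) lies on the centre line of the jaws, within the pads' length; the fingertips stand 22 mm ahead of it and the grasp point (between the pads) lies 3 mm ahead of it; z points along the fingers, y is the line along which they close (so a half turn about z gives the same grasp; the last joint's range is limited). The gripper opens to 85 mm and grips with 20 to 120 N. Pads are 22 mm wide; open, the fingers measure 114 mm over their backs; the gripper's body (76 mm by 85 mm) begins 54 mm behind the grasp point. The pads swing forward as they close: fully open they stand 13 mm farther back than shut.
Start: joints at [0.927, 0.527, 1.433, -0, 1.181, -0.178], TCP at [0.28, 0.559, 0.253] pointing down, gripper open.
Joint ranges: [-3.08, 3.08], [-0.75, 2.2], [0.22, 2.44], [-1.43, 4.57], [0, 2.65], [-2.85, 2.85]. Speed limits (rad/s): [2.79, 2.79, 3.14, 3.14, 3.14, 3.14].

### API

Orientations are given as a unit quaternion [x, y, z, w].
In Python, from station import sense, eyes, job gives the robot as it stands.
- The arm moves only by the shell command python3 -m pendant 'ROWS' [FORCE]. ROWS is one flat JSON list of numbers that holds 1 to 20 rows one after another, with no inner brackets; each row has 5 numbers: dx, dy, dz in a scale on which 1.0 is 0.75 m, then a turn about the tool's z in shares of 2 pi rad (1.0 is 2 pi rad), then the opening from 0.0 (shut) to 1.0 (fully open); each row is the pose to reach, as a shift and turn from the pose commanded when the command began, along the tool's axes at that moment; what a row does not reach only later rows make up. A row lasts 1/10 s, in which the tool goes at most 0.05 m and 0.15 rad, less where a joint would pass 70% of its speed; a pose out of reach is approached as far as the arm can. The fingers move at their own pace and stop on an object; FORCE is the grip in N (left out, the last holds). Time passes only in rows, so rows that do not move let the fingers close. It prints the time, the measured TCP pose, the force, the opening and the grip force at its end. Input that does not fit is refused with a message, and nothing moves.
- sense(): the state, without advancing time (a new reading comes with each control period).
- eyes.snapshot(name): name is "side" or "top"; returns a dict with "pixels" (384x512x3 uint8, red, green, blue), "range_z" (384x512 float32, m along the optical axis (not along the pixel's ray), 0 where there is no reading), "fov_y" (degrees; the focal length in pixels is half the picture's height over the tangent of half this angle, whatever the lens; pixels are square), "cx", "cy" (the principal point, pixels), "R" (3x3) and "t" (3): a world point X has camera coordinates R X + t. Camera axes: x right, y down, z forward; pixel columns grow to the right and rows downward; lengths in m; the calibration is good to about 2 mm. A picture is of the moment at which its call begins.
- job.sign_off(): hands the job in; it is judged then, once.
The state is a dict: "t": time; "q": joint angles; "qd": joint speeds; "tau": joint torques, N m; "tcp_pos": TCP position; "tool_rot": TCP orientation; "force": force on the tool from outside, world axes, zero at the start; "ft_torque": the same for the moment, N m; "finger_gap": opening from 0.0 (shut) to 1.0 (fully open); "gripper_force": force on a finger pad.
Only numpy, scipy, OpenCV 4.12 (cv2) and the standard library are available. Lean on these libraries where they do the work, as an engineer would, in place of code of your own. Each camera call takes 0.05 s, during which the arm holds its last target. There are 200 camera calls.

### The job

Lower the clamp onto the glass chip for a reading: press the station's hinged pedal down to its stop to unlock the lever and let the pedal come back up, then take the lever's knob and swing the lever forward (counter-clockwise seen from above) until you have felt exactly four clicks, never a fifth. The ratchet clicks but does not lock, so finish while still holding the knob, with the lever standing still between its fourth and fifth clicks; leave the tip box, bottle and power adapter where they are.

Things in the scene. Friction and masses are not known exactly. Their poses are not given: they have to be found in the camera images.
- station: Chip clamp station: fixed black instrument, white deck 72 mm high. Origin on the bench below mid deck; x to its back, y left, z up. Deck: x -80..80, y -140..20 mm (right, with the lever) and x -30..80, y 20..140 (left). In front of the left part: a recess with the pedal over a 20 mm high sill. Clamp tower at left rear (x 15..77, y 77..103), 116 mm high; only the knob is taller.
- pedal_pad (a point): Where to press: on the pedal's rubber pad, 56 mm high when up. Pedal: aluminium plate 60 (y) x 80 mm (x), hinged along its back edge 60 mm behind this point, at the station's front left. Pressed straight down here it moves 13 mm to its stop, 4 N at first, about 11 N at the stop, and springs back when let go. It pushes down the lever's lock bolt, which then stays down.
- pedal (a joint): Angle of the pedal: 0 up, 0.22 rad down on its stop.
- lever: Ratchet lever: steel hub 89 mm across with 7 teeth on one side of its rim, 82..92 mm high, with an arm 14 mm wide and a black knob. Origin on its upright turning axis, 82 mm above the bench; x along the arm to the knob. Turns counter-clockwise from above (+z). Starts 0 to 0.1 rad from home (arm at yaw -2.62 in the station frame); the lock bolt, a steel pin beside the arm, stops it near 0.2 rad.
- knob (a point): Where to grip: axis of the knob, an upright cylinder 22 mm in diameter, 92 to 130 mm high, spinning freely on its pin 100 mm from the lever's axis; this point is 118 mm up. Pushed along its circle: about 1 N at first, the spring adds 5.5 N per rad. Every 0.20 rad (20 mm) a click: the force climbs by 3 N or more, then drops by about 4 N over some 8 mm; halfway down the drop the tooth is passed.
- nose (a point): Tip of the brass spring plunger (6 mm roller, in an aluminium block on the deck at the hub's far side) that clicks over the hub's teeth, 87 mm above the bench. The block's setting differs each time, so the free travel before the first click (0.3 to 0.5 rad from home) does too. The ratchet does not lock: let go, the lever springs back. Hard stop at 1.7 rad from home.
- gap4 (a point): Point on the hub's rim midway between its fourth and fifth tooth (teeth are 8.9 mm apart); it lies at nose when the lever rests midway between its fourth and fifth clicks.
- gap5 (a point): Same, midway between the hub's fifth and sixth tooth: at nose when the lever has gone one click too far.
- tipbox: Closed pipette tip box, loose, 85 x 122 x 64 mm, grey with a clear lid, standing to the left. Origin under its middle. Bystander.
- reagent: Amber bottle with a white cap, loose, 60 mm in diameter, 130 mm high, standing to the right. Origin under its middle. Bystander.
- adapter: Black power adapter, loose, 55 x 125 x 34 mm, lying behind the station. Origin under its middle. Bystander.

How it is judged:
On the way, in this order (a step that is already met when the one before it is completed fails the run):
1. the pedal is pressed down to its stop (value of joint pedal above 0.2 rad), for 0.1 s.
2. the pedal has come back up (value of joint pedal below 0.04 rad), for 0.1 s.
3. the lever is held by the fingers between its fourth and fifth clicks (horizontal distance between gap4 and nose below 0.0038 m and contact force between the fingers and lever above 1.5 N), for 0.3 s.
At the end, for the whole second after the job is handed in: The pedal is up again (under 0.04 rad); the lever stands still (under 0.1 rad/s) between its fourth and fifth clicks, the hub's fourth gap within 3.8 mm of the plunger's nose (clicks are 8.9 mm apart there), and the fingers hold it with more than 1.5 N (all of step 3 and angular speed of lever below 0.1 rad/s and value of joint pedal below 0.04 rad); the arm keeps its last pose, push and grip.
It fails at once if the lever goes past its fifth click (horizontal distance between gap5 and nose below 0.0036 m).
It fails at once if the tip box is moved (over 20 mm) (distance of tipbox from where it was at the start of the episode above 0.02 m).
It fails at once if the bottle is moved (over 20 mm) or tipped (distance of reagent from where it was at the start of the episode above 0.02 m or angle between reagent's own z axis and vertical above 0.3 rad).
It fails at once if the power adapter is moved (over 20 mm) (distance of adapter from where it was at the start of the episode above 0.02 m).
It also fails if it takes over 72 s, if anything falls off the work surface, if the arm or the gripper's body presses on something with over 40 N, if the wrist force passes 120 N, or if a joint passes its speed limit or range.

## Working session

There is one attempt and no reset: what is moved stays moved. The work goes in short steps, Python scripts to look and compute and a shell command to move; the robot and the scene stay as the last step left them, time stands still between calls to the robot, and variables do not carry over. Pictures are saved under pics/ and viewed, at most 10 in all, crops included, and the job is handed in when it is done.

```bash
ls; mkdir -p pics; cat > h.py <<'E'
import numpy as np, cv2
from station import sense, eyes, job
def snap(n,f):
    s=eyes.snapshot(n); np.savez('pics/'+f+'.npz',**s); cv2.imwrite('pics/'+f+'.png',s['pixels'][:,:,::-1]); return s
def load(f): return dict(np.load('pics/'+f+'.npz'))
def cloud(s):
    h,w=s['range_z'].shape; f=h/2/np.tan(np.radians(float(s['fov_y']))/2)
    v,u=np.mgrid[:h,:w]; z=s['range_z']
    c=np.stack([(u-s['cx'])/f*z,(v-s['cy'])/f*z,z],-1)
    return (c-s['t'])@s['R']
E
python3 - <<'E'
from h import *
a=snap('top','t0');b=snap('side','s0')
cv2.imwrite('pics/b0.png',cv2.resize(np.vstack([a['pixels'],b['pixels']])[:,:,::-1],None,fx=.78,fy=.78))
print(sense())
for s in(a,b): print(s['fov_y'],s['R'],s['t'])
E
```

```text
pics
{'t': 0.1, 'q': array([ 9.27525555e-01,  5.28406695e-01,  1.43380571e+00,  1.78112224e-05,
        1.18139497e+00, -1.78479661e-01]), 'qd': array([ 0.00111614, -0.00232421, -0.00320734,  0.00291482,  0.00047532,
       -0.00053556]), 'tau': array([-3.00928502e-05, -4.43309784e+01, -1.78584784e+01, -1.68075630e-04,
        3.86141488e-03, -3.66626443e-05]), 'tcp_pos': array([0.27973072, 0.55821771, 0.25240082]), 'tool_rot': array([ 2.30312520e-01,  9.73116195e-01, -9.20231095e-04, -4.09902208e-04]), 'force': array([-0.4582366 ,  0.23710834, -0.02712734]), 'ft_torque': array([-0.00616083, -0.00128085,  0.03265729]), 'gripper_force': 0.0, 'finger_gap': 0.9973110412022689}
57.80934832135874 [[ 0.02280123 -0.99972033 -0.00627437]
 [-0.98858944 -0.02161174 -0.14907664]
 [ 0.14889935  0.0096019  -0.98880574]] [-0.01795668  0.62381078  1.0689103 ]
51.9025908644499 [[ 0.90901636 -0.41670796  0.00661259]
 [-0.27510787 -0.6118941  -0.74155328]
 [ 0.31305736  0.67226489 -0.67086139]] [-0.59205581  0.25944771  1.11010492]
```

View pics/t0.png

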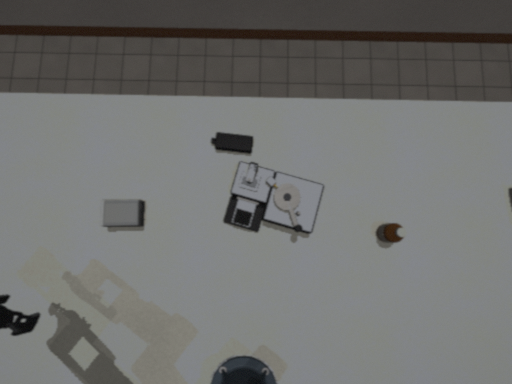

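View pics/s0.png

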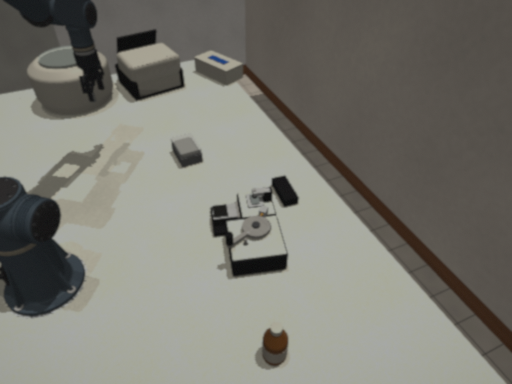

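The top view shows the hub at about (287,197), the knob at (297,227), the pedal pad at (243,215), the tip box at (123,212), the bottle at (390,232) and the adapter at (234,142). Next I'll take an enlarged crop and work out metric positions.

```bash
python3 - <<'E'
from h import *
from scipy.optimize import minimize
a=load('t0');P=cloud(a)
c=a['pixels'][150:245,215:335,::-1]
cv2.imwrite('pics/c0.png',cv2.resize(np.clip(c*1.6,0,255).astype(np.uint8),None,fx=6,fy=6,interpolation=cv2.INTER_CUBIC))
for n,(u,v) in dict(hub=(287,197),knob=(297,227),pad=(243,215),tip=(123,212),bot=(390,232),ad=(234,142),table=(200,260)).items(): print(n,P[v,u].round(4))
R=P[150:245,215:335].reshape(-1,3)
D=R[(abs(R[:,2]-.072)<.006)]
K=R[R[:,2]>.119]; print('high',len(K),K.round(3)[:60].tolist())
H=R[(R[:,2]>.087)&(R[:,2]<.097)];print('hub/arm',len(H),H.mean(0))
# deck fit: soft count of deck points inside outline vs area (all solid points >60mm)
S=R[(R[:,2]>.062)&(R[:,2]<.1)]; L=R[R[:,2]<.06]
def ins(X,p):
    d=X[:,:2]-p[:2];c_,s_=np.cos(p[2]),np.sin(p[2]);x=d@[c_,s_];y=d@[-s_,c_]
    sg=lambda t:1/(1+np.exp(-t/.0015))
    A=sg(x+.08)*sg(.08-x)*sg(y+.14)*sg(.02-y); B=sg(x+.03)*sg(.08-x)*sg(y-.02)*sg(.14-y)
    return A+B
f=lambda p:np.sum(1-ins(S,p))+np.sum(ins(L,p))
m0=S.mean(0)
best=min((minimize(f,[m0[0]+dx,m0[1]+dy,y],method='Nelder-Mead',options=dict(initial_simplex=None,xatol=1e-5,fatol=1e-3,maxiter=600)) for dx in(-.02,.02) for dy in(-.02,.02,.05) for y in(-.5,-.25,0,.25)),key=lambda r:r.fun)
print(best.x,best.fun,len(S),len(D))
E
```

```text
hub [ 0.5899 -0.1214  0.096 ]
knob [ 0.4579 -0.0147  1.1498]
pad [0.5351 0.0125 0.0519]
tip [0.5353 0.3886 0.0629]
bot [ 0.4909 -0.4306  0.0963]
ad [0.7777 0.049  0.0325]
table [ 0.3898  0.1496 -0.    ]
high 87 [[0.458, -0.015, 1.15], [0.458, -0.015, 1.15], [0.458, -0.015, 1.15], [0.458, -0.015, 1.15], [0.458, -0.015, 1.15], [0.682, -0.013, 0.121], [0.458, -0.015, 1.15], [0.458, -0.015, 1.15], [0.458, -0.015, 1.15], [0.655, -0.016, 0.119], [0.458, -0.015, 1.15], [0.458, -0.015, 1.15], [0.642, -0.001, 0.12], [0.642, -0.004, 0.12], [0.639, -0.007, 0.12], [0.458, -0.015, 1.15], [0.458, -0.015, 1.15], [0.458, -0.015, 1.15], [0.458, -0.015, 1.15], [0.458, -0.015, 1.15], [0.458, -0.015, 1.15], [0.458, -0.015, 1.15], [0.458, -0.015, 1.15], [0.458, -0.015, 1.15], [0.458, -0.015, 1.15], [0.458, -0.015, 1.15], [0.458, -0.015, 1.15], [0.458, -0.015, 1.15], [0.504, -0.144, 0.132], [0.504, -0.148, 0.131], [0.504, -0.15, 0.131], [0.504, -0.154, 0.126], [0.504, -0.157, 0.128], [0.458, -0.015, 1.15], [0.458, -0.015, 1.15], [0.501, -0.141, 0.133], [0.501, -0.145, 0.129], [0.501, -0.147, 0.133], [0.501, -0.15, 0.133], [0.501, -0.153, 0.13], [0.501, -0.156, 0.131], [0.501, -0.159, 0.131], [0.498, -0.14, 0.12], [0.498, -0.142, 0.131], [0.498, -0.145, 0.127], [0.458, -0.015, 1.15], [0.498, -0.15, 0.131], [0.498, -0.153, 0.132], [0.499, -0.157, 0.126], [0.498, -0.159, 0.132], [0.458, -0.015, 1.15], [0.495, -0.14, 0.12], [0.495, -0.142, 0.13], [0.495, -0.145, 0.13], [0.495, -0.148, 0.128], [0.495, -0.151, 0.128], [0.496, -0.154, 0.129], [0.495, -0.156, 0.133], [0.496, -0.159, 0.132], [0.493, -0.14, 0.119]]
hub/arm 646 [ 0.5868263  -0.11856042  0.09196381]
[ 0.59684698 -0.08558585 -0.25564409] 133.48825761479665 3665 2708
```

View pics/c0.png

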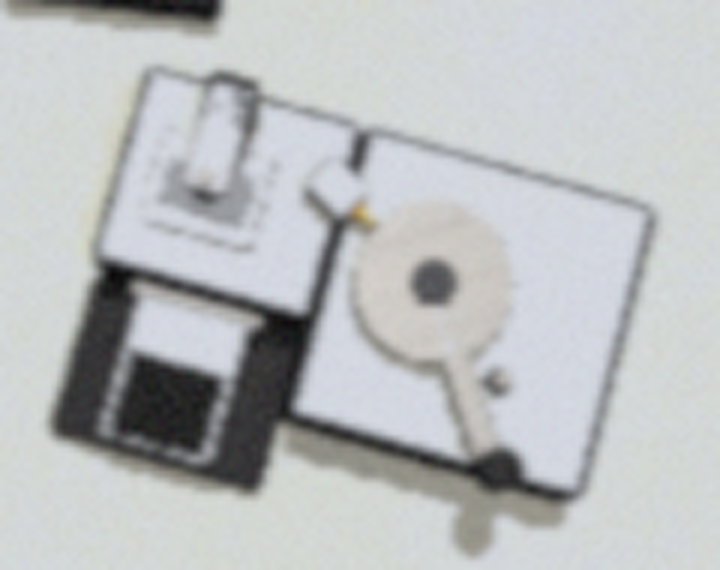

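The crop (6x, offset 215,150) shows the hub at (432,283), the knob at (498,467), the pad centre at (168,402) and the lock pin at (497,381). The hub lies left of the pin, near home. The deck fit agrees with the outline. Now the exact points.

```bash
python3 - <<'E'
from h import *
a=load('t0');b=load('s0')
st=np.array([.5968,-.0856]);yw=-.2556;M=np.array([[np.cos(yw),-np.sin(yw)],[np.sin(yw),np.cos(yw)]])
def ray(s,u,v,z):
    f=192/np.tan(np.radians(float(s['fov_y']))/2)
    d=np.array([(u-s['cx'])/f,(v-s['cy'])/f,1])@s['R'];o=-s['t']@s['R']
    return o+d*(z-o[2])/d[2]
for n,u,v,z in(('hub',432,283,.092),('knobtop',500,465,.13),('pad',168,402,.056),('platefront',155,455,.06),('plateback',198,292,.05),('nose',370,222,.087)):
    p=ray(a,u/6+215-.4,v/6+150-.4,z);print(n,p.round(4),'station',((p[:2]-st)@M).round(4))
for s,n in((a,'top'),(b,'side')):
    P=cloud(s).reshape(-1,3)
    k=P[(P[:,2]>.122)&(P[:,2]<.14)&(np.hypot(P[:,0]-.495,P[:,1]+.147)<.03)];print(n,'knob',len(k),k.mean(0),np.median(k,0),k.min(0),k.max(0))
    h=P[(P[:,2]>.087)&(P[:,2]<.097)&(np.hypot(P[:,0]-.59,P[:,1]+.12)<.046)];c,r=cv2.minEnclosingCircle(h[:,:2].astype(np.float32));print('hub',c,r,h.mean(0))
    l=((P[:,:2]-st)@M); q=(P[:,2]>.045)&(P[:,2]<.07)&(l[:,0]<-.035)&(l[:,0]>-.13)&(l[:,1]>.03)&(l[:,1]<.14)
    print('pedal',q.sum(),l[q].min(0),l[q].max(0),P[q].mean(0))
q=sense();from scipy.spatial.transform import Rotation as Rt
print(Rt.from_quat(q['tool_rot']).as_matrix().round(4))
E
```

```text
hub [ 0.5911 -0.1206  0.092 ] station [ 0.0033 -0.0353]
knobtop [ 0.498  -0.1503  0.13  ] station [-0.0792 -0.0876]
pad [0.5298 0.0135 0.056 ] station [-0.0899  0.079 ]
platefront [0.5019 0.0195 0.06  ] station [-0.1184  0.0777]
plateback [ 0.5888 -0.0007  0.05  ] station [-0.0292  0.0801]
nose [ 0.6227 -0.0889  0.087 ] station [0.0259 0.0033]
top knob 41 [ 0.49581504 -0.15045218  0.13013396] [ 0.49546422 -0.15041093  0.13058359] [ 0.48662188 -0.15954704  0.12391596] [ 0.50432982 -0.14138531  0.13508628]
hub (0.5894862413406372, -0.12041715532541275) 0.045225001871585846 [ 0.59077357 -0.11997545  0.09185194]
pedal 491 [-0.11639713  0.04630006] [-0.03519047  0.11549016] [0.54414186 0.01125103 0.05448847]
side knob 48 [ 0.49633047 -0.15361954  0.12789464] [ 0.49618982 -0.15405932  0.12854447] [ 0.48602356 -0.16332747  0.12243978] [ 0.50713818 -0.14057351  0.13174738]
hub (0.589789867401123, -0.11959803104400635) 0.04586971923708916 [ 0.59126837 -0.12368864  0.09105621]
pedal 362 [-0.11504055  0.04494588] [-0.03537892  0.11817187] [0.54343087 0.00682172 0.05334107]
[[-8.939e-01  4.482e-01 -1.200e-03]
 [ 4.482e-01  8.939e-01 -1.600e-03]
 [ 4.000e-04 -2.000e-03 -1.000e+00]]
```

Careful with the scale: shifts go in shares of 0.75 m and turns go in shares of 2 pi rad. That gives: -0.462 m / 0.75 = -0.616, 0.05 m / 0.75 = 0.0667, 1.86 rad / 6.2832 = 0.296.

```bash
python3 -m pendant '[-0.308,-0.2493,0.0267,0.148,0.0,-0.308,-0.2493,0.0267,0.148,0.0,-0.308,-0.2493,0.0267,0.148,0.0,-0.308,-0.2493,0.0267,0.148,0.0,-0.308,-0.2493,0.0267,0.148,0.0,-0.308,-0.2493,0.0267,0.148,0.0,-0.616,-0.5,0.0667,0.296,0.0,-0.616,-0.5,0.0667,0.296,0.0,-0.616,-0.5,0.0667,0.296,0.0,-0.616,-0.5,0.0667,0.296,0.0,-0.616,-0.5,0.0667,0.296,0.0,-0.616,-0.5,0.0667,0.296,0.0,-0.616,-0.5,0.0667,0.296,0.0,-0.616,-0.5,0.1333,0.296,0.0,-0.616,-0.5,0.1867,0.296,0.0,-0.616,-0.5,0.1867,0.296,0.0,-0.616,-0.5,0.1867,0.296,0.0,-0.616,-0.5,0.1867,0.296,0.0]' 60; python3 - <<'E'
from h import *
from scipy.spatial.transform import Rotation as Rt
q=sense();print(q['q'].round(3),q['tcp_pos'],q['force']);print(Rt.from_quat(q['tool_rot']).as_matrix().round(4))
E
```

```text
t: 1.9
tcp_pos: [0.5264, 0.0163, 0.1151]
tool_rot: [0.918, 0.397, 0.001, 0.001]
force: [-0.2, -0.7, -0.5]
finger_gap: 0.003
gripper_force: 0.0
[-0.181  0.608  1.799 -0.     0.731  0.572] [0.5263577  0.0163484  0.11506202] [-0.21009637 -0.73104534 -0.46908309]
[[ 6.842e-01  7.292e-01  3.500e-03]
 [ 7.293e-01 -6.842e-01 -6.000e-04]
 [ 1.900e-03  3.000e-03 -1.000e+00]]
```

To row units: 0.04 m / 0.75 = 0.0533, 0.034 m / 0.75 = 0.0453.

```bash
python3 -m pendant '[0,0,0.0267,0,0,0,0,0.0453,0,0,0,0,0.0533,0,0,0,0,0.0533,0,0]'; python3 -m pendant '[0,0,0.0053,0,0,0,0,0.0093,0,0,0,0,0.0093,0,0]';python3 -m pendant '[0,0,0.0027,0,0,0,0,0.0053,0,0,0,0,0.0053,0,0]'
```

```text
t: 2.3
tcp_pos: [0.5261, 0.0164, 0.0751]
tool_rot: [0.918, 0.397, 0.001, 0.001]
force: [-1.6, 0.9, 5.9]
finger_gap: -0.002
gripper_force: 2.5
t: 2.6
tcp_pos: [0.5261, 0.0164, 0.0691]
tool_rot: [0.918, 0.397, 0.001, 0.001]
force: [-2.4, 0.0, 7.8]
finger_gap: 0.001
gripper_force: 4.1
t: 2.9
tcp_pos: [0.5264, 0.0164, 0.0659]
tool_rot: [0.918, 0.397, 0.002, 0.001]
force: [-2.9, 0.0, 13.7]
finger_gap: 0.006
gripper_force: 6.4
```

To row units: 0.002 m / 0.75 = 0.0027, 0.001 m / 0.75 = 0.0013.

```bash
python3 -m pendant '[0,0,0.0013,0,0,0,0,0.0027,0,0,0,0,0.0027,0,0,0,0,0.0027,0,0]'; python3 -m pendant '[0,0,0.0027,0,0,0,0,0.0027,0,0,0,0,0.0027,0,0]'
```

```text
t: 3.3
tcp_pos: [0.5265, 0.0163, 0.0654]
tool_rot: [0.918, 0.398, 0.002, 0.002]
force: [-5.4, 0.1, 23.6]
finger_gap: -0.002
gripper_force: 12.3
t: 3.6
tcp_pos: [0.5266, 0.0163, 0.0649]
tool_rot: [0.918, 0.398, 0.003, 0.002]
force: [-7.5, 0.2, 36.0]
finger_gap: 0.005
gripper_force: 18.4
```

On the stop: the force rises steeply with almost no travel. Now lifting, opening and looking again.

To row units: -0.145 m / 0.75 = -0.1933, -0.1 m / 0.75 = -0.1333.

```bash
python3 -m pendant '[0,0,-0.0133,0,0,0,0,-0.0333,0,0,0,0,-0.0667,0,0,0,0,-0.1333,0,1,0,0,-0.1933,0,1,-0.0667,0,-0.1933,0,1,-0.1333,0,-0.1933,0,1,-0.1333,0,-0.1933,0,1,-0.1333,0,-0.1933,0,1]'; python3 - <<'E'
from h import *
from scipy.spatial.transform import Rotation as Rt
q=sense();print(q['tcp_pos'],q['force']);T=Rt.from_quat(q['tool_rot']).as_matrix()
a=snap('top','t1');b=snap('side','s1')
st=np.array([.5968,-.0856]);yw=-.2556;M=np.array([[np.cos(yw),-np.sin(yw)],[np.sin(yw),np.cos(yw)]])
P=cloud(b).reshape(-1,3);l=(P[:,:2]-st)@M;r=(P[:,2]>.03)&(P[:,2]<.07)&(l[:,0]<-.09)&(l[:,0]>-.11)&(l[:,1]>.06)&(l[:,1]<.1)
print('pad z',np.median(P[r,2]),r.sum(), 'knob local',T.T@(np.array([.496,-.151,.121])-q['tcp_pos']))
for s in(a,b):
    P=cloud(s).reshape(-1,3);k=P[(P[:,2]>.122)&(P[:,2]<.14)&(np.hypot(P[:,0]-.495,P[:,1]+.147)<.03)];print('knob',len(k),k.mean(0))
f=lambda i,y,x:cv2.resize(i[y:y+100,x:x+130,::-1],None,fx=4,fy=4,interpolation=cv2.INTER_CUBIC)
cv2.imwrite('pics/c1.png',cv2.resize(np.vstack([f(a['pixels'],150,210),f(b['pixels'],180,190)]),None,fx=.75,fy=.75))
E
```

```text
t: 4.5
tcp_pos: [0.4569, -0.0574, 0.2052]
tool_rot: [0.918, 0.396, 0.002, 0.001]
force: [0.5, -0.1, 0.5]
finger_gap: 0.993
gripper_force: 0.0
[ 0.45686195 -0.05738127  0.20518378] [ 0.51720702 -0.08952086  0.47932866]
pad z 0.05529118942144509 58 knob local [-0.04137676  0.09241326  0.08444474]
knob 40 [ 0.49634231 -0.1506204   0.12995396]
knob 47 [ 0.49688031 -0.15387271  0.12833317]
```

View pics/c1.png

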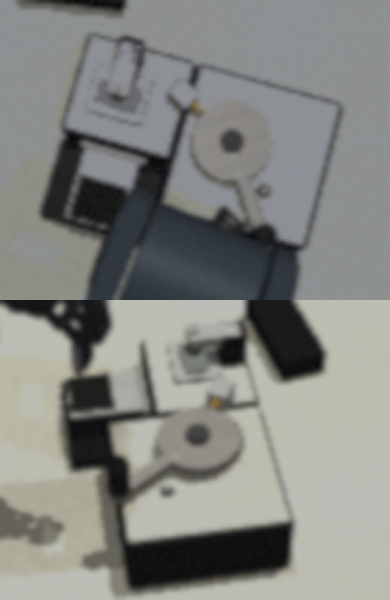

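The pedal is back up (pad at 55 mm) and the lock bolt now shows only as a flat ring beside the arm, so the lever is unlocked. The knob is unmoved at (0.496,-0.151). Next I grip it.

To row units: 0.092 m / 0.75 = 0.1227, 0.083 m / 0.75 = 0.1107.

```bash
python3 -m pendant '[-0.0267,0.06,0,0,1,-0.0547,0.1227,0,0,1,-0.0547,0.1227,0,0,1,-0.0547,0.1227,0.0533,0,1,-0.0547,0.1227,0.0933,0,1,-0.0547,0.1227,0.1107,0,1,-0.0547,0.1227,0.1107,0,1]' 60; python3 -m pendant '[0,0,0,0,0,0,0,0,0,0,0,0,0,0,0,0,0,0,0,0,0,0,0,0,0,0,0,0,0,0,0,0,0,0,0,0,0,0,0,0]'; python3 - <<'E'
from h import *
from scipy.spatial.transform import Rotation as Rt
q=sense();T=Rt.from_quat(q['tool_rot']).as_matrix();p=q['tcp_pos'][:2];print(p,T.round(4))
ax=np.array([.590,-.1205]);d=p-ax;th0=np.arctan2(d[1],d[0]);r=np.hypot(*d);print(th0,r,th0-.0+2.62+.2556)
prev=np.zeros(2)
for i in range(1,32):
    th=th0+.04*i; w=ax+np.array([np.cos(th),np.sin(th)])*(r+(.1-r)*min(1,i/8))
    l=(T[:2,:2].T@(w-p)); print(i,(l-prev).round(4),end=' '); prev=l
E
```

```text
t: 5.3
tcp_pos: [0.495, -0.1475, 0.1183]
tool_rot: [0.917, 0.398, -0.001, -0.002]
force: [-0.1, -0.1, 0.0]
finger_gap: 1.001
gripper_force: 0.0
t: 6.1
tcp_pos: [0.4962, -0.1496, 0.1211]
tool_rot: [0.918, 0.397, 0.001, 0.001]
force: [0.5, 0.9, 6.0]
finger_gap: 0.24
gripper_force: 58.5
[ 0.49617337 -0.14964624] [[ 6.848e-01  7.287e-01  1.800e-03]
 [ 7.287e-01 -6.848e-01 -7.000e-04]
 [ 7.000e-04  1.800e-03 -1.000e+00]]
-2.840403836205994 0.09824937996903033 0.035196163794006086
1 [-0.0021  0.0034] 2 [-0.0019  0.0034] 3 [-0.0018  0.0035] 4 [-0.0017  0.0036] 5 [-0.0015  0.0037] 6 [-0.0014  0.0037] 7 [-0.0012  0.0038] 8 [-0.0011  0.0039] 9 [-0.0007  0.0039] 10 [-0.0005  0.004 ] 11 [-0.0004  0.004 ] 12 [-0.0002  0.004 ] 13 [-0.0001  0.004 ] 14 [0.0001 0.004 ] 15 [0.0003 0.004 ] 16 [0.0004 0.004 ] 17 [0.0006 0.004 ] 18 [0.0007 0.0039] 19 [0.0009 0.0039] 20 [0.001  0.0039] 21 [0.0012 0.0038] 22 [0.0014 0.0038] 23 [0.0015 0.0037] 24 [0.0016 0.0036] 25 [0.0018 0.0036] 26 [0.0019 0.0035] 27 [0.0021 0.0034] 28 [0.0022 0.0033] 29 [0.0023 0.0032] 30 [0.0025 0.0031] 31 [0.0026 0.003 ]
```

```bash
cat > ev.py <<'E'
import sys,re,numpy as np
t=sys.stdin.read(); g=lambda k:[eval(x) for x in re.findall(k+r': (\[.*?\])',t)]
for p,f in zip(g('tcp_pos'),g('force')):
    d=np.array(p[:2])-[.590,-.1205];r=np.hypot(*d);a=np.arctan2(d[1],d[0]);tn=np.array([-d[1],d[0]])/r
    print('ang %.3f r %.4f z %.4f  Ft %.1f Fr %.1f Fz %.1f'%(a+2.8756,r,p[2],-np.dot(f[:2],tn),np.dot(f[:2],d/r),f[2]))
print(re.findall('gripper_force.*|finger_gap.*|t: .*',t)[-3:])
E
( python3 -m pendant '[-0.0028,0.0045,0,0,0,-0.0028,0.0045,0,0,0]'
python3 -m pendant '[-0.0025,0.0045,0,0,0,-0.0025,0.0045,0,0,0]'
python3 -m pendant '[-0.0024,0.0047,0,0,0,-0.0024,0.0047,0,0,0]'
python3 -m pendant '[-0.0023,0.0048,0,0,0,-0.0023,0.0048,0,0,0]'
python3 -m pendant '[-0.002,0.0049,0,0,0,-0.002,0.0049,0,0,0]'
python3 -m pendant '[-0.0019,0.0049,0,0,0,-0.0019,0.0049,0,0,0]'
python3 -m pendant '[-0.0016,0.0051,0,0,0,-0.0016,0.0051,0,0,0]' ) | python3 ev.py
```

```text
ang 0.081 r 0.0983 z 0.1212  Ft 0.2 Fr 0.0 Fz 5.1
ang 0.120 r 0.0985 z 0.1212  Ft 0.3 Fr -0.7 Fz 5.2
ang 0.161 r 0.0985 z 0.1212  Ft 0.1 Fr -1.2 Fz 5.3
ang 0.200 r 0.0986 z 0.1212  Ft 0.1 Fr -1.2 Fz 4.5
ang 0.239 r 0.0987 z 0.1212  Ft 0.7 Fr -2.2 Fz 5.4
ang 0.279 r 0.0988 z 0.1212  Ft 1.8 Fr -3.8 Fz 5.3
ang 0.317 r 0.0990 z 0.1211  Ft 0.9 Fr -3.6 Fz 6.2
['t: [0.918, 0.397, 0.002, 0.001]', 'finger_gap: 0.238', 'gripper_force: 58.6']
```

```bash
cat > st.py <<'E'
from h import *
from scipy.spatial.transform import Rotation as Rt
import sys
q=sense();T=Rt.from_quat(q['tool_rot']).as_matrix();p=q['tcp_pos'][:2];ax=np.array([.590,-.1205]);d=p-ax;th0=np.arctan2(d[1],d[0]);r=np.hypot(*d);R=float(sys.argv[1]);da=float(sys.argv[2])
prev=np.zeros(2)
for i in range(1,19):
    th=th0+da*i; w=ax+np.array([np.cos(th),np.sin(th)])*(r+(R-r)*min(1,i/3)); l=T[:2,:2].T@(w-p); print(i,(l-prev).round(4),end=' '); prev=l
E
python3 st.py .0985 .03
```

```text
1 [-0.0005  0.0029] 2 [-0.0004  0.0029] 3 [-0.0003  0.0029] 4 [-0.0004  0.0029] 5 [-0.0003  0.0029] 6 [-0.0002  0.0029] 7 [-0.0001  0.003 ] 8 [-0.     0.003] 9 [0.0001 0.003 ] 10 [0.0002 0.003 ] 11 [0.0002 0.0029] 12 [0.0003 0.0029] 13 [0.0004 0.0029] 14 [0.0005 0.0029] 15 [0.0006 0.0029] 16 [0.0007 0.0029] 17 [0.0008 0.0029] 18 [0.0009 0.0028]
```

To row units: 0.0029 m / 0.75 = 0.0039, -0.0005 m / 0.75 = -0.0007.

```bash
( python3 -m pendant '[-0.0007,0.0039,0,0,0,-0.0007,0.0039,0,0,0]'
python3 -m pendant '[-0.0005,0.0039,0,0,0,-0.0005,0.0039,0,0,0]'
python3 -m pendant '[-0.0004,0.0039,0,0,0,-0.0004,0.0039,0,0,0]'
python3 -m pendant '[-0.0005,0.0039,0,0,0,-0.0005,0.0039,0,0,0]'
python3 -m pendant '[-0.0004,0.0039,0,0,0,-0.0004,0.0039,0,0,0]'
python3 -m pendant '[-0.0003,0.0039,0,0,0,-0.0003,0.0039,0,0,0]'
python3 -m pendant '[-0.0001,0.004,0,0,0,-0.0001,0.004,0,0,0]'
python3 -m pendant '[0,0.004,0,0,0,0,0.004,0,0,0]'
python3 -m pendant '[0.0001,0.004,0,0,0,0.0001,0.004,0,0,0]'
python3 -m pendant '[0.0003,0.004,0,0,0,0.0003,0.004,0,0,0]' ) | python3 ev.py; python3 st.py .0985 .03
```

```text
ang 0.341 r 0.0990 z 0.1211  Ft 1.9 Fr -3.4 Fz 6.9
ang 0.360 r 0.0990 z 0.1211  Ft 2.6 Fr -2.9 Fz 8.2
ang 0.380 r 0.0990 z 0.1210  Ft 4.9 Fr -2.1 Fz 9.1
ang 0.408 r 0.0992 z 0.1210  Ft 4.1 Fr -2.6 Fz 9.4
ang 0.446 r 0.0992 z 0.1211  Ft 2.8 Fr -2.4 Fz 8.2
ang 0.483 r 0.0993 z 0.1211  Ft 2.7 Fr -1.7 Fz 7.0
ang 0.516 r 0.0993 z 0.1211  Ft 0.4 Fr -1.6 Fz 7.1
ang 0.539 r 0.0993 z 0.1211  Ft 2.2 Fr -1.9 Fz 7.9
ang 0.559 r 0.0994 z 0.1210  Ft 4.4 Fr -0.2 Fz 9.6
ang 0.578 r 0.0994 z 0.1210  Ft 6.7 Fr -0.0 Fz 11.0
['t: [0.918, 0.397, -0.001, -0.002]', 'finger_gap: 0.239', 'gripper_force: 59.2']
1 [0.0004 0.003 ] 2 [0.0005 0.0029] 3 [0.0006 0.0029] 4 [0.0004 0.0029] 5 [0.0005 0.0029] 6 [0.0006 0.0029] 7 [0.0007 0.0029] 8 [0.0007 0.0029] 9 [0.0008 0.0028] 10 [0.0009 0.0028] 11 [0.001  0.0028] 12 [0.0011 0.0028] 13 [0.0012 0.0027] 14 [0.0012 0.0027] 15 [0.0013 0.0026] 16 [0.0014 0.0026] 17 [0.0015 0.0026] 18 [0.0016 0.0025]
```

To row units: 0.003 m / 0.75 = 0.004, 0.0004 m / 0.75 = 0.0005.

```bash
( python3 -m pendant '[0.0005,0.004,0,0,0,0.0005,0.004,0,0,0]'
python3 -m pendant '[0.0007,0.0039,0,0,0,0.0007,0.0039,0,0,0]'
python3 -m pendant '[0.0008,0.0039,0,0,0,0.0008,0.0039,0,0,0]'
python3 -m pendant '[0.0007,0.0039,0,0,0,0.0007,0.0039,0,0,0]'
python3 -m pendant '[0.0007,0.0039,0,0,0,0.0007,0.0039,0,0,0]'
python3 -m pendant '[0.0008,0.0039,0,0,0,0.0008,0.0039,0,0,0]'
python3 -m pendant '[0.0009,0.0039,0,0,0,0.0009,0.0039,0,0,0]'
python3 -m pendant '[0.0009,0.0039,0,0,0,0.0009,0.0039,0,0,0]'
python3 -m pendant '[0.0011,0.0037,0,0,0,0.0011,0.0037,0,0,0]'
python3 -m pendant '[0.0012,0.0037,0,0,0,0.0012,0.0037,0,0,0]' ) | python3 ev.py; python3 st.py .0990 .03
```

```text
ang 0.606 r 0.0994 z 0.1210  Ft 6.6 Fr 1.8 Fz 10.8
ang 0.646 r 0.0995 z 0.1210  Ft 4.2 Fr 1.4 Fz 10.7
ang 0.686 r 0.0996 z 0.1211  Ft 3.0 Fr 2.8 Fz 8.8
ang 0.718 r 0.0997 z 0.1211  Ft 3.6 Fr 2.6 Fz 8.2
ang 0.742 r 0.0997 z 0.1211  Ft 3.2 Fr 3.4 Fz 8.8
ang 0.761 r 0.0998 z 0.1210  Ft 5.3 Fr 2.2 Fz 10.0
ang 0.781 r 0.0998 z 0.1210  Ft 6.8 Fr 3.1 Fz 11.9
ang 0.810 r 0.0999 z 0.1210  Ft 7.1 Fr 4.1 Fz 11.2
ang 0.851 r 0.1000 z 0.1210  Ft 5.9 Fr 3.8 Fz 10.0
ang 0.889 r 0.1001 z 0.1211  Ft 4.3 Fr 2.1 Fz 8.5
['t: [0.918, 0.397, -0.002, -0.001]', 'finger_gap: 0.245', 'gripper_force: 58.9']
1 [0.0014 0.0027] 2 [0.0014 0.0026] 3 [0.0015 0.0026] 4 [0.0013 0.0027] 5 [0.0014 0.0026] 6 [0.0014 0.0026] 7 [0.0015 0.0026] 8 [0.0016 0.0025] 9 [0.0017 0.0025] 10 [0.0017 0.0024] 11 [0.0018 0.0024] 12 [0.0019 0.0023] 13 [0.0019 0.0022] 14 [0.002  0.0022] 15 [0.0021 0.0021] 16 [0.0021 0.0021] 17 [0.0022 0.002 ] 18 [0.0023 0.0019]
```

Three clicks so far, at about 0.43, 0.63 and 0.83 rad. Moving on over the fourth, expected near 1.03.

To row units: 0.0028 m / 0.75 = 0.0037, 0.0011 m / 0.75 = 0.0015.

```bash
( python3 -m pendant '[0.0015,0.0037,0,0,0,0.0015,0.0037,0,0,0]'
python3 -m pendant '[0.0016,0.0037,0,0,0,0.0016,0.0037,0,0,0]'
python3 -m pendant '[0.0016,0.0036,0,0,0,0.0016,0.0036,0,0,0]'
python3 -m pendant '[0.0017,0.0036,0,0,0,0.0017,0.0036,0,0,0]'
python3 -m pendant '[0.0019,0.0036,0,0,0,0.0019,0.0036,0,0,0]'
python3 -m pendant '[0.0019,0.0035,0,0,0,0.0019,0.0035,0,0,0,0.0019,0.0035,0,0,0]' ) | python3 ev.py; python3 st.py .1003 .02
```

```text
ang 0.922 r 0.1001 z 0.1211  Ft 3.9 Fr 2.8 Fz 7.4
ang 0.947 r 0.1002 z 0.1211  Ft 5.3 Fr 4.2 Fz 10.4
ang 0.965 r 0.1002 z 0.1210  Ft 6.8 Fr 3.9 Fz 10.2
ang 0.987 r 0.1003 z 0.1210  Ft 8.9 Fr 4.6 Fz 12.0
ang 1.023 r 0.1004 z 0.1210  Ft 8.0 Fr 3.2 Fz 11.2
ang 1.062 r 0.1004 z 0.1211  Ft 6.1 Fr 3.4 Fz 10.1
['t: [0.918, 0.398, -0.002, -0.001]', 'finger_gap: 0.239', 'gripper_force: 59.0']
1 [0.001  0.0017] 2 [0.0011 0.0017] 3 [0.0011 0.0017] 4 [0.0011 0.0017] 5 [0.0011 0.0017] 6 [0.0012 0.0016] 7 [0.0012 0.0016] 8 [0.0012 0.0016] 9 [0.0013 0.0016] 10 [0.0013 0.0015] 11 [0.0013 0.0015] 12 [0.0014 0.0015] 13 [0.0014 0.0015] 14 [0.0014 0.0014] 15 [0.0014 0.0014] 16 [0.0015 0.0014] 17 [0.0015 0.0013] 18 [0.0015 0.0013]
```

To row units: 0.0019 m / 0.75 = 0.0025, 0.0011 m / 0.75 = 0.0015.

```bash
( python3 -m pendant '[0.0015,0.0025,0,0,0,0.0015,0.0025,0,0,0]'
python3 -m pendant '[0.0015,0.0024,0,0,0,0.0015,0.0024,0,0,0,0.0015,0.0024,0,0,0]' ) | python3 ev.py; python3 - <<'E'
from h import *
a=snap('top','t2');b=snap('side','s2')
f=lambda i,y,x:cv2.resize(i[y:y+100,x:x+130,::-1],None,fx=5,fy=3,interpolation=cv2.INTER_CUBIC)
c=b['pixels'][190:280,205:300,::-1];cv2.imwrite('pics/c2.png',cv2.resize(np.clip(c*1.3,0,255).astype(np.uint8),None,fx=6,fy=6,interpolation=cv2.INTER_CUBIC))
E
```

```text
ang 1.090 r 0.1005 z 0.1211  Ft 5.8 Fr 2.8 Fz 9.2
ang 1.112 r 0.1006 z 0.1211  Ft 5.5 Fr 2.8 Fz 8.5
['t: [0.918, 0.397, -0.002, -0.0]', 'finger_gap: 0.238', 'gripper_force: 58.9']
```

View pics/c2.png

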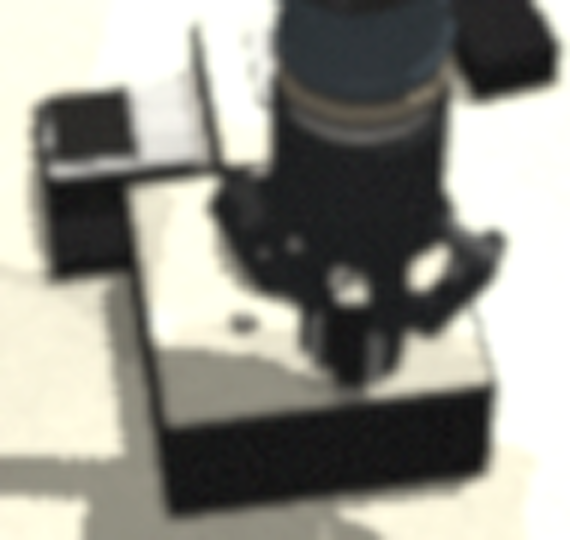

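The picture shows the knob between the fingers at about (355,350) and the pedal up. One last nudge to mid-gap, then let it settle.

To row units: 0.0013 m / 0.75 = 0.0017, 0.0009 m / 0.75 = 0.0012.

```bash
python3 -m pendant '[0.0012,0.0017,0,0,0,0.0012,0.0017,0,0,0,0.0012,0.0017,0,0,0,0.0012,0.0017,0,0,0,0.0012,0.0017,0,0,0,0.0012,0.0017,0,0,0,0.0012,0.0017,0,0,0,0.0012,0.0017,0,0,0]' | python3 ev.py; python3 -c "
from station import sense;q=sense();print(q['t'],abs(q['qd']).max(),q['gripper_force'])"
```

```text
ang 1.127 r 0.1006 z 0.1211  Ft 5.1 Fr 2.9 Fz 8.5
['t: [0.918, 0.398, -0.002, -0.0]', 'finger_gap: 0.237', 'gripper_force: 58.9']
14.2 0.001329941978883307 58.905354738235474
```

```bash
python3 -c "
from station import job;print(job.sign_off())"
```

```text
the job is handed in; nothing more can be done
None
```

I handed the job in at about 14 s with no verdict returned: pedal pressed to its stop and back up, four clicks felt (about 0.43, 0.63, 0.83 and 1.03 rad), and the lever held still at about 1.13 rad, roughly midway between the fourth and fifth clicks, with 59 N on the knob.

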